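# Bring the open screw tin to the front of the bench carousel and hold it there

## Task

Take the small carousel on the bench by its upright knob and walk it steadily at least one full turn round, either way, to see that it runs free with everything on board. Then bring the open-topped round tin that stands on it right in line with the pointer on the carousel's foot, and finish with your fingers still gripping the knob so that the carousel is held still there. Do not touch or unseat the things standing on the carousel, and leave the rest of the bench alone.

Things in the scene. Friction and masses are not known exactly. Their poses are not given: they have to be found in the camera images.
- carousel_base: Fixed dark steel foot, 190 mm across, under the tray. Origin: centre of its underside, on the upright turning axis. Its -x axis runs along its pointer, a flat bar 16 mm wide ending in an arrowhead 160 mm from the axis (40 mm beyond the tray), roughly towards the robot (within 25 degrees). A solid mitre saw stands to its left: cross in front of that saw 0.4 m high and 0.4 m ahead of the robot.
- carousel (a joint): Turn of the tray on its foot in rad: 0 at the start, growing anticlockwise seen from above; free for more than two turns either way. Light bearing with a little drag (about 0.05 N m, so under 1 N at the knob); it stays where it is left. The tray is a plywood disc 242 mm across, its upper face 26 mm above the bench, with four seats 90 degrees apart, each edged by an aluminium fence 12 mm high: two round ones opposite each other, two rectangular ones between.
- turning_knob: Upright knob on the tray, 100 mm from the turning axis, midway between two seats, on a thin steel spindle fixed to the tray. The grip spins freely on the spindle, so fingers can keep their direction while they lead it round in a circle. A wooden cylinder 19 mm in diameter, from 80 mm to 136 mm above the bench. Origin at the centre of its underside (80 mm above the bench).
- knob_grip (a point): The point on the axis of the wooden knob, 110 mm above the bench, at which to grip it (30 mm above the knob's origin, 26 mm below its top). The things on the tray end 36 mm or more below this point.
- screw_tin: The tin to bring to the front: plain grey, round, open at the top, 79 mm across, 48 mm high, standing loose in one of the two round seats, its axis about 73 mm from the turning axis (1 to 2 mm of play). Origin at the centre of its underside.
- wax_tin: Closed round tin, 69 mm across and 45 mm high, loose in the round seat opposite the open tin. Origin at the centre of its underside. Rides along, not to be touched.
- screw_box: Cardboard carton 61 x 95 x 46 mm, loose in a rectangular seat of the tray. Origin at the centre of its underside. Rides along, not to be touched.
- tape_measure: Tape measure 68 x 85 x 31 mm, lying loose in the other rectangular seat. Origin at the centre of its underside. Rides along, not to be touched.
- sanding_block: Sanding block, 63 x 100 x 29 mm, loose on the bench, to be left alone.
- spanner: Open-ended spanner, 173 mm long, 8 mm thick, loose on the bench, to be left alone.
- flat_pencil_1: Flat carpenter's pencil, 178 mm long, loose on the bench, to be left alone.
- spring_clamp_2: Small spring clamp, 56 x 100 x 20 mm, loose on the bench, to be left alone.

How it is judged:
By the outcome, as a careful person would: the job done as asked, in the order asked, and still so for the second after the job is handed in, while the arm keeps its last pose, push and grip.
It also fails if it takes over 70 s, if anything falls off the work surface, if the arm or the gripper's body presses on something with over 40 N, if the wrist force passes 120 N, or if a joint passes its speed limit or range.

## Robot

A 6-joint arm with a two-finger parallel gripper is mounted at the origin on a cart in front of the work surface, level with it; the furniture and walls round the work are solid. World frame = base frame: x ahead of the robot, y to its left, z up, the work surface at z = 0. Lengths are in mm, angles in rad, forces in N, time in s.
With the tool pointing down it reaches from about 300 to 775 mm from the base axis. Payload 14.6 kg.
Tool frame: the origin (TCP) lies between the finger pads; the fingertips stand 25 mm ahead of it and the grasp point (between the pads) lies 6 mm ahead of it; z points along the fingers, y is the line along which they close (so a half turn about z gives the same grasp; the last joint's range is limited). The gripper opens to 94 mm and grips with 3 to 60 N. Pads are 16 mm wide; open, the fingers measure 119 mm over their backs; the gripper's body (75 mm by 177 mm) begins 78 mm behind the grasp point.
Start: joints at [-1.387, 0.3, 1.521, -0, 1.321, -0.067], TCP at [136.492, -532.784, 197.846] pointing down, gripper open.
Joint ranges: [-3.03, 3.03], [-0.79, 2.21], [0.23, 2.52], [-1.04, 4.18], [0, 3.07], [-2.55, 2.55]. Speed limits (rad/s): [2.22, 2.22, 2.57, 3.14, 3.14, 3.14].

## Interface

Orientations are given as [roll, pitch, yaw] about the fixed x, y, z axes, in that order (R = Rz(yaw) Ry(pitch) Rx(roll)).
In Python, from cell import manip gives the robot as it stands. The module is installed in compiled form; this text tells all that it offers.
- The arm moves only by the tool step_arm, never from a script. Its argument "series" is one flat list of numbers, 5 for each row, row after row: the shift along the world's x, y, z in mm, then the turn about the world's z in rad, then the closure, from 0 (fully open) to 1 (shut). In form: [dx, dy, dz, spin, jaw, dx, dy, dz, spin, jaw, ...]. A call has 1 to 20 rows; each row shifts and turns the commanded pose from where the row before left it; what a row does not reach is not made up. A row lasts 1/8 s, in which the tool goes at most 62.5 mm and 10.7 degrees, less where a joint would pass 70% of its speed; a pose out of reach is approached as far as the arm can. A call is refused whole if a number of a shift passes 62.5 or a number of a turn 0.188, either way. A call with a gripper value outside its range is refused whole. The fingers move at their own pace and stop on an object; "squeeze" is the grip in N (left out, the last holds). Time passes only in rows, so rows that do not move let the fingers close. It gives the time, the measured TCP pose, the force, the opening and the grip force at its end, in the units of the state.
- manip.read_state(): the state, without advancing time (a new reading comes with each control period).
- manip.camera(name): name is "scene" or "top" or "wrist"; returns (picture, depth): 400x640x3 uint8, blue, green, red; 400x640 float32, mm along the optical axis (not along the pixel's ray), 0 where there is no reading.
- manip.camera_info(name): a dict with "fovy" (degrees; the focal length in pixels is half the picture's height over the tangent of half this angle, whatever the lens; pixels are square), "cx", "cy" (the principal point, pixels), "k1" (the pictures are not rectified: a ray, as slopes to the right and down, at radius r is drawn at 1 + k1 r^2 times it, then the intrinsics apply), "eye" and "orientation" of the camera in the world. Camera axes: x right, y down, z forward; pixel columns grow to the right and rows downward; lengths in mm; the calibration is good to about 2 mm. A picture is of the moment at which its call begins: read the wrist's pose just before it. camera_info takes no time and is no camera call; for the wrist camera it gives the pose at the moment of the call.
- manip.sign_off(): hands the job in; it is judged then, once.
The state is a dict: "clock": time; "joints": joint angles; "qd": joint speeds; "effort": joint torques, N m; "eef_pos": TCP position; "eef_rot": TCP orientation; "wrist_force": force on the tool from outside, world axes, zero at the start; "moment": the same for the moment, N m; "finger_gap": finger opening in mm; "finger_force": force on a finger pad.
Only numpy, scipy, OpenCV 4.12 (cv2) and the standard library are available. Lean on these libraries where they do the work, as an engineer would, in place of code of your own. Each camera call takes 0.05 s, during which the arm holds its last target. There are 200 camera calls.

## Working session

There is one attempt and no reset: what is moved stays moved. The work goes in short steps, Python scripts to look and compute and a tool call to move; the robot and the scene stay as the last step left them, time stands still between calls to the robot, and variables do not carry over. Pictures are saved under pics/ and viewed, at most 10 in all, crops included, and the job is handed in when it is done.

Besides the shell and the picture viewer there is one more tool, called after "Request:" in YAML: its name, and indented under it one key for each argument. step_arm: Moves the arm, as the interface text tells. Its arguments: {"type":"object","properties":{"series":{"type":"array"},"squeeze":{"type":"number"}},"required":["series"]}

```bash
mkdir -p pics
cat > h.py <<'E'
import numpy as np, cv2, json
from cell import manip
from scipy.spatial.transform import Rotation as R
def K(i): 
    f=200/np.tan(np.radians(i['fovy'])/2); return np.array([[f,0,i['cx']],[0,f,i['cy']],[0,0,1.]])
def rot(o):
    o=np.array(o,float)
    return o if o.shape==(3,3) else (R.from_euler('xyz',o).as_matrix() if o.size==3 else None)
def rays(i,uv):
    k=K(i); uv=np.asarray(uv,float).reshape(-1,2)
    d=(uv-[i['cx'],i['cy']])/k[0,0]; s=d.copy()
    for _ in range(30): s=d/(1+i['k1']*(s**2).sum(1,keepdims=True))
    return np.c_[s,np.ones(len(s))]
def onplane(i,uv,z):
    r=rays(i,uv)@rot(i['orientation']).T; e=np.array(i['eye'],float)
    return e+r*((z-e[2])/r[:,2])[:,None]
def cloud(i,dep):
    v,u=np.mgrid[:400,:640]; r=rays(i,np.c_[u.ravel(),v.ravel()])
    return ((r*dep.reshape(-1,1))@rot(i['orientation']).T+np.array(i['eye'])).reshape(400,640,3)
def proj(i,P):
    c=(np.atleast_2d(P)-np.array(i['eye']))@rot(i['orientation']); s=c[:,:2]/c[:,2:]
    return s*(1+i['k1']*(s**2).sum(1,keepdims=True))*K(i)[0,0]+[i['cx'],i['cy']]
E
python3 - <<'E'
from h import *
print(manip.read_state())
for n in ['scene','top','wrist']:
    i=manip.camera_info(n); print(n,i)
    p,d=manip.camera(n); cv2.imwrite(f'pics/{n}0.png',p); np.save(f'{n}0.npy',d)
    json.dump({k:(np.array(v).tolist()) for k,v in i.items()},open(f'{n}0.json','w'))
E
```

```text
{'clock': 0.0, 'joints': array([-1.38660558e+00,  3.00472771e-01,  1.52159355e+00, -8.12882734e-06,
        1.32068615e+00, -6.65805360e-02]), 'qd': array([-8.11768008e-04,  1.85492934e-04,  1.63823290e-04,  3.46237837e-04,
       -7.43928625e-04,  7.80683428e-05]), 'effort': array([ 9.70179208e-04, -5.31800723e+01, -3.52735341e+01,  7.08681252e-02,
        2.43313605e-02, -8.54640280e-05]), 'eef_pos': array([ 136.43832857, -532.52572446,  197.28014153]), 'eef_rot': array([-3.14043488e+00, -6.93082625e-05,  2.50773263e-01]), 'wrist_force': array([0.30441526, 0.92927112, 0.41284899]), 'moment': array([ 0.03727412, -0.00593354, -0.06019133]), 'finger_force': 0.0, 'finger_gap': 93.81818108831582}
scene {'fovy': 42.47878334455654, 'cx': 325.21973741414666, 'cy': 191.70466227888627, 'k1': -0.14440287639849717, 'eye': array([  50.07217728, -921.46486317, 1083.76916077]), 'orientation': array([-2.33650654, -0.00364561, -0.47941682])}
top {'fovy': 54.659608643242194, 'cx': 325.14798760600866, 'cy': 199.97542584386204, 'k1': -0.0062659620025556214, 'eye': array([ 415.57486625,   -1.89760562, 1036.81612956]), 'orientation': array([-3.04260659, -0.02359551, -1.60061084])}
wrist {'fovy': 65.31033539413914, 'cx': 318.29574522463855, 'cy': 199.16198197451226, 'k1': -0.029135448543402623, 'eye': array([ 210.04220723, -513.33552389,  385.34680171]), 'orientation': array([ 2.87826557e+00,  1.66389198e-03, -1.32026061e+00])}
```

View pics/top0.png

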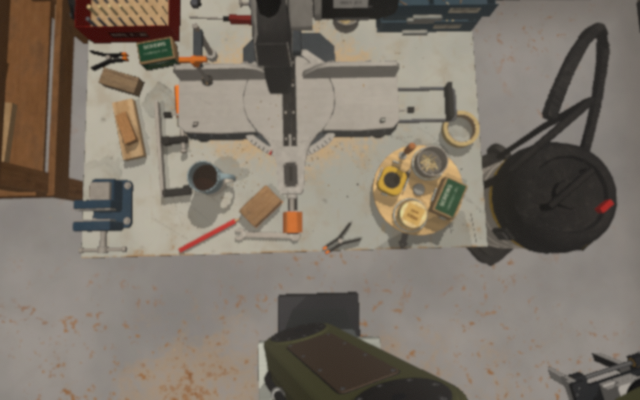

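View pics/scene0.png

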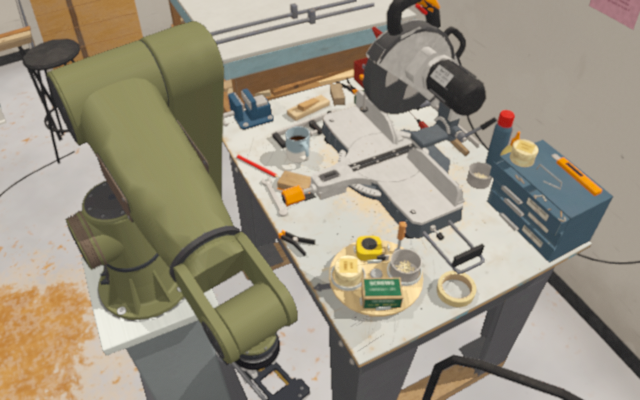

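The top picture shows the carousel near (418,190), with the open tin near (431,160), the wax tin near (411,213) and the pointer near (404,240). In the scene picture the knob stands near (402,231). Next I'll measure these from depth.

Run:
```python
from h import *
C=[]
for n,(u0,u1,v0,v1) in {'top':(350,490,120,260),'scene':(305,445,205,325)}.items():
    i=json.load(open(n+'0.json')); d=np.load(n+'0.npy'); P=cloud(i,d); P[d==0]=np.nan
    p=cv2.imread(f'pics/{n}0.png')[v0:v1,u0:u1]; C.append(cv2.resize(p,(400,int(400*(v1-v0)/(u1-u0))),interpolation=cv2.INTER_CUBIC))
    Q=P[v0:v1,u0:u1].reshape(-1,3); uv=np.stack(np.meshgrid(np.arange(u0,u1),np.arange(v0,v1)),-1).reshape(-1,2)
    print(n,'bench z',np.nanmedian(Q[np.abs(Q[:,2])<12][:,2]))
    t=(Q[:,2]>20)&(Q[:,2]<32); q=Q[t]
    c,r=cv2.minEnclosingCircle(q[:,:2].astype(np.float32)); print('tray hull circle',c,r,len(q))
    k=(Q[:,2]>95)&(Q[:,2]<150); print('knob',k.sum(),np.nanmedian(Q[k],0),np.nanmax(Q[k],0) if k.any() else 0, np.median(uv[k],0) if k.any() else 0)
    k=(Q[:,2]>128)&(Q[:,2]<150); print('knobtop',k.sum(),np.nanmedian(Q[k],0))
m=max(c.shape[0] for c in C)
cv2.imwrite('pics/crop0.png',np.hstack([cv2.copyMakeBorder(c,0,m-c.shape[0],0,0,0) for c in C]))
```

```text
top bench z 0.37406754750099935
tray hull circle (566.3917236328125, -269.947021484375) 233.02178955078125 3268
knob 75 [ 626.88322047 -234.04831029  131.15078329] [ 636.4731464  -227.8298797   139.58373777] [410. 147.]
knobtop 42 [ 628.10315317 -235.76914036  135.55870371]
scene bench z -1.4917743212117784
tray hull circle (588.2780151367188, -221.15806579589844) 201.22439575195312 2419
knob 101 [ 622.71217941 -240.91670254  120.25980042] [ 633.4068265  -230.34037541  137.02303839] [401. 229.]
knobtop 36 [ 624.66098561 -238.72584085  133.62071722]
```

View pics/crop0.png

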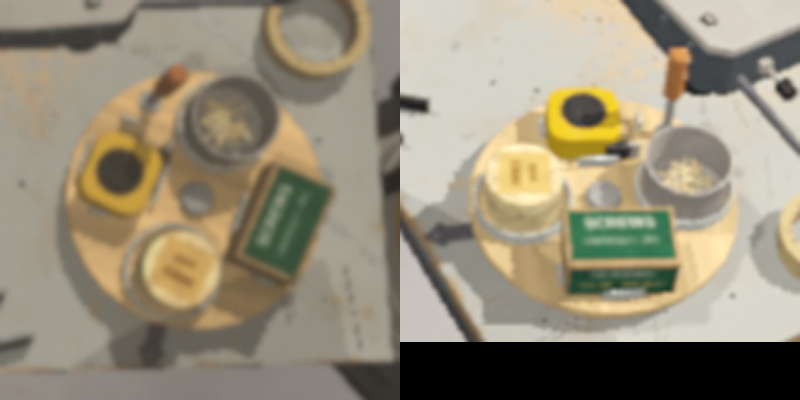

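The crop shows the knob top at top pixel (412,146), the hub at (419,190), the pointer tip near (402,246) and the open tin near (431,161). Next I'll fit the positions and check for tall obstacles around the orbit.

```bash
cat > fit.py <<'E'
from h import *
from scipy.optimize import least_squares
def circ(q,r=None):
    f=lambda p:np.hypot(q[:,0]-p[0],q[:,1]-p[1])-(r or p[2])
    s=least_squares(f,[*q[:,:2].mean(0),r or 50],loss='soft_l1',f_scale=2); return s.x, np.sqrt(np.mean(s.fun**2))
E
python3 - <<'E'
from fit import *
i=json.load(open('top0.json')); d=np.load('top0.npy'); P=cloud(i,d); P[d==0]=np.nan
Q=P.reshape(-1,3)
c=onplane(i,[419,190],26)[0]; print('hub',c,'tip',onplane(i,[402.5,246],5),'tin',onplane(i,[431.5,160.5],74),'knob',onplane(i,[411.5,146.5],136))
near=np.hypot(P[...,0]-c[0],P[...,1]-c[1])<135
m=((P[...,2]>16)&(P[...,2]<36)&near).astype(np.uint8)
n,l,s,_=cv2.connectedComponentsWithStats(m); big=(l==1+s[1:,4].argmax())
q=P[big]; a=np.arctan2(q[:,1]-c[1],q[:,0]-c[0]); r=np.hypot(q[:,0]-c[0],q[:,1]-c[1])
E=np.array([q[(a>t)&(a<t+.1)][r[(a>t)&(a<t+.1)].argmax()] for t in np.arange(-3.1,3.1,.1) if ((a>t)&(a<t+.1)).any()])
x,e=circ(E); print('tray',x,e,circ(E,121))
t=onplane(i,[431.5,160.5],74)[0]
k=(np.abs(Q[:,2]-74)<5)&(np.hypot(Q[:,0]-t[0],Q[:,1]-t[1])<50); print('rim',k.sum(),circ(Q[k]))
# obstacles
for n in ['top','scene']:
    i=json.load(open(n+'0.json')); d=np.load(n+'0.npy'); P=cloud(i,d)[d>0]
    r=np.hypot(P[:,0]-c[0],P[:,1]-c[1])
    for z in (80,150,188,260):
        k=(P[:,2]>z)&(P[:,2]<700)&(r>115)&(r<330)&(P[:,0]>320)
        b=P[k]; print(n,z,k.sum(),b[np.argsort(np.hypot(*(b-c)[:,:2].T))[:300:60]].round().tolist() if k.any() else '')
E
```

```text
hub [ 534.94049578 -278.0715346    26.        ] tip [[ 388.57246863 -231.52481199    5.        ]] tin [[ 603.96132442 -301.06438058   74.        ]] knob [[ 626.89932612 -235.67100995  136.        ]]
tray [ 536.86448296 -272.12283981  117.09370083] 34.77420007555524 (array([ 537.74113046, -275.12648553,  121.        ]), np.float64(37.738901686513465))
rim 133 (array([ 604.65929882, -303.89761294,   37.09320029]), np.float64(1.2396423696016712))
top 80 5376 [[690.0, -202.0, 85.0], [696.0, -187.0, 83.0], [710.0, -198.0, 81.0], [710.0, -185.0, 82.0], [708.0, -174.0, 88.0]]
top 150 733 [[820.0, -207.0, 151.0], [825.0, -176.0, 153.0], [815.0, -145.0, 378.0], [821.0, -154.0, 153.0], [814.0, -136.0, 399.0]]
top 188 553 [[814.0, -148.0, 379.0], [819.0, -152.0, 391.0], [818.0, -147.0, 406.0], [814.0, -133.0, 401.0], [814.0, -127.0, 396.0]]
top 260 553 [[814.0, -148.0, 379.0], [819.0, -152.0, 391.0], [818.0, -147.0, 406.0], [814.0, -133.0, 401.0], [814.0, -127.0, 396.0]]
scene 80 3273 [[687.0, -206.0, 80.0], [714.0, -218.0, 82.0], [719.0, -352.0, 81.0], [722.0, -193.0, 82.0], [730.0, -192.0, 81.0]]
scene 150 683 [[819.0, -207.0, 152.0], [822.0, -162.0, 154.0], [817.0, -146.0, 374.0], [818.0, -143.0, 366.0], [823.0, -149.0, 409.0]]
scene 188 605 [[817.0, -161.0, 390.0], [819.0, -152.0, 386.0], [822.0, -153.0, 395.0], [812.0, -126.0, 385.0], [822.0, -143.0, 406.0]]
scene 260 605 [[817.0, -161.0, 390.0], [819.0, -152.0, 386.0], [822.0, -153.0, 395.0], [812.0, -126.0, 385.0], [822.0, -143.0, 406.0]]
```

Request:
step_arm:
  series: [36, 24, 6, 0, 0.3, 36, 24, 6, 0, 0.3, 36, 24, 6, 0, 0.3, 36, 24, 6, 0, 0.3, 36, 24, 6, 0, 0.3, 36, 24, 6, 0, 0.3, 36, 24, 6, 0, 0.3, 36, 24, 6, 0, 0.3, 36, 24, 6, 0, 0.3, 36, 24, 6, 0, 0.3, 0, 0, 0, 0, 0.3, 0, 0, 0, 0, 0.3, 0, 0, 0, 0, 0.3]
  squeeze: 20

```text
clock: 1.78
eef_pos: [495.8, -293.4, 257.7]
eef_rot: [-3.141, 0.0, 0.25]
wrist_force: [-0.0, -0.1, 0.4]
finger_gap: 65.9
finger_force: 0.0
```

Run:
```python
from fit import *
i=manip.camera_info('wrist'); p,d=manip.camera('wrist'); cv2.imwrite('pics/w1.png',p); np.save('w1.npy',d)
json.dump({k:(np.array(v).tolist()) for k,v in i.items()},open('w1.json','w'))
print(manip.read_state()['eef_pos'],i['eye'])
```

```text
[ 495.81982194 -293.40946679  257.83418221] [ 569.39884361 -274.09867833  445.70295155]
```

View pics/w1.png

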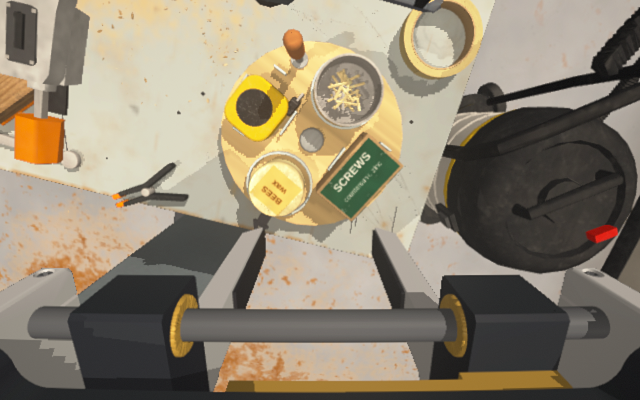

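The wrist view shows the hub at (312,139), the knob top at (293,38), the open tin at (347,91) and the pointer at about (262,222), partly hidden by a finger.

Run:
```python
from fit import *
i=json.load(open('w1.json')); d=np.load('w1.npy'); P=cloud(i,d); P[d==0]=np.nan
h=onplane(i,[312,139],26)[0]; print('hub px',h, P[139,312]); c=h
# tray edge: rays outward from centre, outermost pixel with z>14
def edge(c,zlo,zhi,rmin,rmax,R):
    k=(P[...,2]>zlo)&(P[...,2]<zhi); q=P[k]; r=np.hypot(*(q-c)[:,:2].T); g=(r<rmax)&(r>rmin); q=q[g]; return q
q=edge(c,18,34,100,128,121); a=np.arctan2(*(q-c)[:,1::-1].T); r=np.hypot(*(q-c)[:,:2].T)
E=np.array([q[b][r[b].argmax()] for t in np.arange(-3.1,3.1,.05) for b in [np.where((a>t)&(a<t+.05))[0]] if len(b)])
print('tray',circ(E),circ(E,121),len(E))
t=P[91,347]; t=onplane(i,[347,91],74)[0]
q=edge(t,68,80,25,48,39); print('rim',circ(q),len(q),q[:,2].max())
k=P[(P[...,2]>128)&(P[...,2]<145)]; k=k[np.hypot(*(k-c)[:,:2].T)<130]; print('knobtop',np.median(k,0),k.min(0),k.max(0))
k=P[(P[...,2]>90)&(P[...,2]<128)]; k=k[np.hypot(*(k-c)[:,:2].T)<130]; print('knobside',circ(k,9.5),len(k))
p=cv2.imread('pics/w1.png'); cr=p[185:255,225:305]; 
T=cv2.imread('pics/top0.png')[222:262,385:425]
cv2.imwrite('pics/ptr.png',np.hstack([cv2.resize(cr,(457,400),interpolation=2),cv2.resize(T,(340,400),interpolation=2)]))
```

```text
hub px [ 537.5096772  -273.25913101   26.        ] [ 538.45051997 -273.28390062   38.38271591]
tray (array([ 536.3609125 , -272.2342551 ,  119.78220816]), np.float64(3.5009576128221473)) (array([ 536.16784104, -272.35721255,  121.        ]), np.float64(3.9062546209468447)) 107
rim (array([ 603.67062706, -300.12636105,   37.60547412]), np.float64(0.9794569887411797)) 717 77.53515214014914
knobtop [ 627.85921793 -234.74841172  135.93990874] [ 619.42306824 -243.37220434  128.0672521 ] [ 637.64080155 -225.05979907  139.25649751]
knobside (array([ 628.87915083, -233.96931939,    9.5       ]), np.float64(0.1693899077739107)) 135
```

View pics/ptr.png

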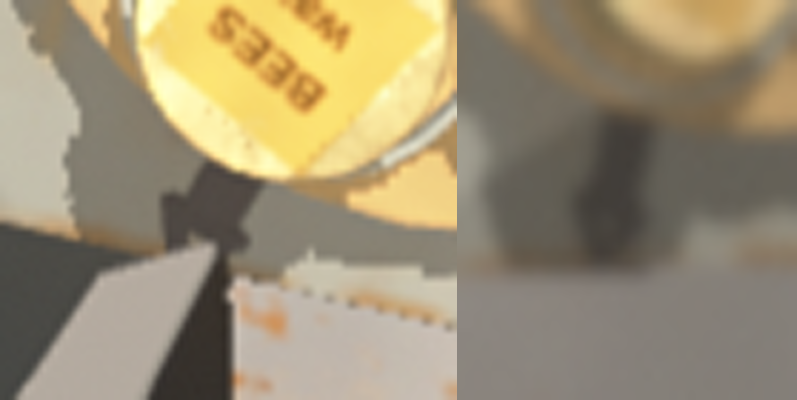

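The pointer tip is hidden behind a finger in the wrist crop at about (262,228), and blurred in the top view. I'll shift the wrist to see it between the fingers.

Request:
step_arm:
  series: [-10, 18, 0, 0, 0.3, -10, 18, 0, 0, 0.3, -10, 18, 0, 0, 0.3, -10, 18, 0, 0, 0.3, 0, 0, 0, 0, 0.3, 0, 0, 0, 0, 0.3, 0, 0, 0, 0, 0.3]

```text
clock: 2.7
eef_pos: [456.6, -221.4, 257.7]
eef_rot: [-3.141, 0.0, 0.25]
wrist_force: [0.6, -0.2, 0.4]
finger_gap: 66.0
finger_force: 0.0
```

Run:
```python
from fit import *
i=manip.camera_info('wrist'); p,d=manip.camera('wrist'); cv2.imwrite('pics/w2.png',p); np.save('w2.npy',d)
json.dump({k:(np.array(v).tolist()) for k,v in i.items()},open('w2.json','w'))
u,v=proj(i,[384,-226,5])[0].round().astype(int); print(u,v,proj(i,[537,-273,26]))
u0,v0=u-70,max(v-90,0); print(u0,v0)
cv2.imwrite('pics/ptr2.png',cv2.resize(p[v0:v0+120,u0:u0+160],None,fx=5,fy=5,interpolation=2))
```

```text
310 218 [[372.28375814 123.82068969]]
240 128
```

View pics/ptr2.png

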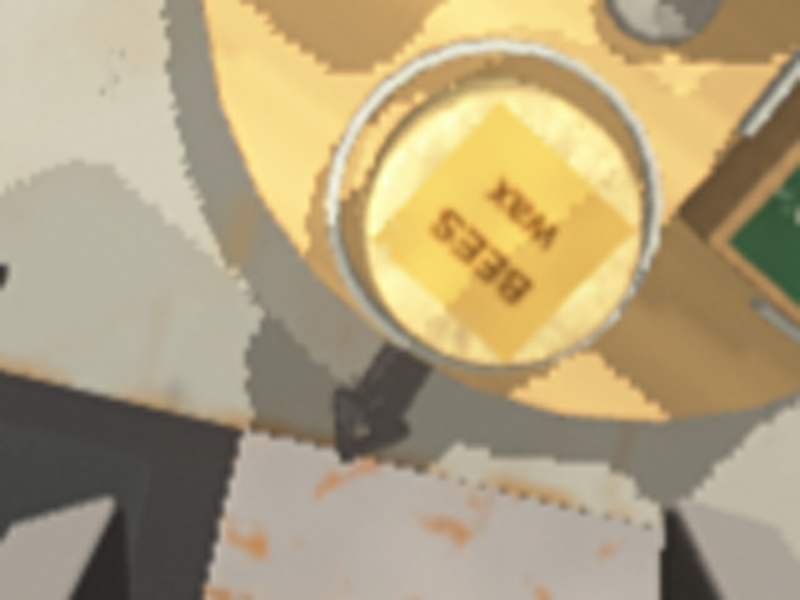

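The arrow tip is at crop (345,460), i.e. pixel (309,220). The barbs are at crop (337,388) and (408,430), and the bar meets the tray at about crop (412,356).

Run:
```python
from fit import *
i=json.load(open('w2.json')); d=np.load('w2.npy'); P=cloud(i,d); P[d==0]=np.nan
f=lambda x,y:[240+(x+.5)/5-.5,128+(y+.5)/5-.5]
print('z',P[128+76,240+78],P[128+84,240+74])
for z in (4,10): print(z,onplane(i,[f(345,460),f(337,388),f(408,430),f(392,346),f(432,367)],z)[:,:2].round(1).tolist())
c=np.array([537,-273,26])
def edge(c,zlo,zhi,rmin,rmax):
    q=P[(P[...,2]>zlo)&(P[...,2]<zhi)]; r=np.hypot(*(q-c)[:,:2].T); return q[(r<rmax)&(r>rmin)]
q=edge(c,20,32,0,127); a=np.arctan2(*(q-c)[:,1::-1].T); r=np.hypot(*(q-c)[:,:2].T)
E=np.array([q[b][r[b].argmax()] for t in np.arange(-3.1,3.1,.05) for b in [np.where((a>t)&(a<t+.05))[0]] if len(b) and r[b].max()>112])
print('tray',circ(E),circ(E,121))
hb=edge(c,34,45,0,22); print('hub',hb.mean(0),circ(hb[np.hypot(*(hb-hb.mean(0))[:,:2].T)>9]) )
t=np.array([603.7,-300,74]); q=edge(t,68,80,30,48); print('rim',circ(q),len(q))
k=edge(np.array([628,-234.5,110]),90,128,0,20); print('knob',circ(k,9.5) if len(k) else 0)
```

```text
z [ 409.07879936 -232.16696576   10.12473772] [ 396.16903268 -229.44051224   11.17735666]
4 [[380.4, -225.0], [401.6, -217.3], [394.2, -240.9], [418.0, -229.9], [414.7, -242.8]]
10 [[382.5, -224.7], [403.3, -217.1], [396.0, -240.3], [419.5, -229.5], [416.3, -242.3]]
tray (array([ 536.48937491, -272.22704361,  119.98276008]), np.float64(0.526199336816596)) (array([ 536.62229388, -272.75548764,  121.        ]), np.float64(1.1092931632608056))
hub [ 536.62038327 -272.38393969   36.09705624] (array([ 536.53714589, -272.53197026,   12.17746614]), np.float64(1.6966190772043417))
rim (array([ 603.68434306, -299.5815318 ,   37.64118713]), np.float64(0.9800852355564468)) 792
knob (array([ 629.38777493, -233.7175172 ,    9.5       ]), np.float64(0.2263294006655515))
```

Request:
step_arm:
  series: [34.5, -2.6, 0, 0, 0.3, 34.5, -2.6, 0, 0, 0.3, 34.5, -2.6, 0, 0, 0.3, 34.5, -2.6, 0, 0, 0.3, 34.5, -2.6, 0, 0, 0.3, 0, 0, 0, 0, 0.3, 0, 0, -14, 0, 0.3, 0, 0, -16, 0, 0.3, 0, 0, -16, 0, 0.3, 0, 0, -16, 0, 0.3, 0, 0, -16, 0, 0.3, 0, 0, -16, 0, 0.3, 0, 0, -16, 0, 0.3, 0, 0, -16, 0, 0.3, 0, 0, -16, 0, 0.3, 0, 0, 0, 0, 0.3, 0, 0, 0, 0, 0.3]

```text
clock: 4.88
eef_pos: [629.3, -233.9, 116.4]
eef_rot: [3.141, -0.001, 0.251]
wrist_force: [0.0, 0.9, 0.5]
finger_gap: 65.6
finger_force: 0.0
```

Request:
step_arm:
  series: [0, 0, 0, 0, 0.5, 0, 0, 0, 0, 0.6, 0, 0, 0, 0, 0.7, 0, 0, 0, 0, 0.75, 0, 0, 0, 0, 0.8, 0, 0, 0, 0, 1, 0, 0, 0, 0, 1, 0, 0, 0, 0, 1, 0, 0, 0, 0, 1]
  squeeze: 20

```text
clock: 6.0
eef_pos: [629.0, -233.8, 115.9]
eef_rot: [3.142, -0.0, 0.251]
wrist_force: [-0.6, -0.7, 0.1]
finger_gap: 17.7
finger_force: 20.0
```

Run:
```python
from fit import *
s=manip.read_state(); print(s['eef_pos'],s['wrist_force'],s['finger_gap'])
C=np.array([536.6,-272.5]); print(s['eef_pos'][:2]-C, np.hypot(*(s['eef_pos'][:2]-C)))
a0=np.radians(22.6)
# cw 535 deg: ramp-up 1 rows etc
rates=[2,4,6]+[8]*0; tot=535
n=[2.5,5]+[7.5]*69+[5,2.5]; n[-3]+=0
n=np.array(n); n=n*535/n.sum(); ang=a0-np.radians(np.r_[0,np.cumsum(n)])
X=100*np.c_[np.cos(ang),np.sin(ang)]; r=np.round(X,1); D=np.diff(r,axis=0)
print(len(D))
for k in range(0,len(D),20): print([float(round(v,1)) for dx,dy in D[k:k+20] for v in (dx,dy)])
```

```text
[ 628.99243002 -233.81039983  115.88100001] [-0.63282922 -0.65809506  0.08273279] 17.705383557383737
[92.39243002 38.68960017] 100.16609350005298
73
[1.6, -4.1, 2.7, -8.3, 2.5, -12.9, 0.9, -13.1, -0.9, -13.1, -2.5, -12.9, -4.3, -12.4, -5.8, -11.8, -7.4, -10.9, -8.7, -9.9, -9.9, -8.6, -10.9, -7.3, -11.9, -5.7, -12.4, -4.2, -12.9, -2.4, -13.1, -0.8, -13.2, 1.0, -12.8, 2.6, -12.4, 4.4, -11.8, 5.9]
[-10.8, 7.4, -9.8, 8.8, -8.5, 10.0, -7.2, 11.0, -5.7, 11.8, -4.0, 12.5, -2.4, 13.0, -0.7, 13.1, 1.1, 13.1, 2.7, 12.8, 4.5, 12.4, 6.0, 11.7, 7.5, 10.8, 8.8, 9.7, 10.1, 8.5, 11.0, 7.1, 11.9, 5.5, 12.6, 4.0, 12.9, 2.3, 13.1, 0.6]
[13.1, -1.2, 12.8, -2.8, 12.4, -4.6, 11.6, -6.1, 10.8, -7.5, 9.6, -8.9, 8.4, -10.1, 7.0, -11.2, 5.5, -11.9, 3.9, -12.6, 2.2, -12.9, 0.5, -13.2, -1.3, -13.0, -3.0, -12.8, -4.6, -12.4, -6.1, -11.5, -7.7, -10.7, -9.0, -9.6, -10.1, -8.4, -11.2, -6.9]
[-12.0, -5.4, -12.6, -3.8, -13.0, -2.1, -13.1, -0.3, -13.1, 1.3, -12.8, 3.1, -12.2, 4.7, -11.6, 6.2, -10.6, 7.8, -9.5, 9.0, -8.3, 10.2, -4.7, 7.4, -2.1, 3.9]
```

Request:
step_arm:
  series: [1.6, -4.1, 0, 0, 1, 2.7, -8.3, 0, 0, 1, 2.5, -12.9, 0, 0, 1, 0.9, -13.1, 0, 0, 1, -0.9, -13.1, 0, 0, 1, -2.5, -12.9, 0, 0, 1, -4.3, -12.4, 0, 0, 1, -5.8, -11.8, 0, 0, 1, -7.4, -10.9, 0, 0, 1, -8.7, -9.9, 0, 0, 1, -9.9, -8.6, 0, 0, 1, -10.9, -7.3, 0, 0, 1, -11.9, -5.7, 0, 0, 1, -12.4, -4.2, 0, 0, 1, -12.9, -2.4, 0, 0, 1, -13.1, -0.8, 0, 0, 1, -13.2, 1.0, 0, 0, 1, -12.8, 2.6, 0, 0, 1, -12.4, 4.4, 0, 0, 1, -11.8, 5.9, 0, 0, 1]

```text
clock: 8.5
eef_pos: [484.6, -358.3, 115.8]
eef_rot: [-3.141, 0.001, 0.251]
wrist_force: [0.7, -0.2, 0.9]
finger_gap: 17.7
finger_force: 20.0
```

Request:
step_arm:
  series: [-10.8, 7.4, 0, 0, 1, -9.8, 8.8, 0, 0, 1, -8.5, 10.0, 0, 0, 1, -7.2, 11.0, 0, 0, 1, -5.7, 11.8, 0, 0, 1, -4.0, 12.5, 0, 0, 1, -2.4, 13.0, 0, 0, 1, -0.7, 13.1, 0, 0, 1, 1.1, 13.1, 0, 0, 1, 2.7, 12.8, 0, 0, 1, 4.5, 12.4, 0, 0, 1, 6.0, 11.7, 0, 0, 1, 7.5, 10.8, 0, 0, 1, 8.8, 9.7, 0, 0, 1, 10.1, 8.5, 0, 0, 1, 11.0, 7.1, 0, 0, 1, 11.9, 5.5, 0, 0, 1, 12.6, 4.0, 0, 0, 1, 12.9, 2.3, 0, 0, 1, 13.1, 0.6, 0, 0, 1]

```text
clock: 11.0
eef_pos: [539.0, -172.7, 115.8]
eef_rot: [3.14, 0.001, 0.251]
wrist_force: [-1.4, -9.0, -0.6]
finger_gap: 17.8
finger_force: 20.0
```

Request:
step_arm:
  series: [13.1, -1.2, 0, 0, 1, 12.8, -2.8, 0, 0, 1, 12.4, -4.6, 0, 0, 1, 11.6, -6.1, 0, 0, 1, 10.8, -7.5, 0, 0, 1, 9.6, -8.9, 0, 0, 1, 8.4, -10.1, 0, 0, 1, 7.0, -11.2, 0, 0, 1, 5.5, -11.9, 0, 0, 1, 3.9, -12.6, 0, 0, 1, 2.2, -12.9, 0, 0, 1, 0.5, -13.2, 0, 0, 1, -1.3, -13.0, 0, 0, 1, -3.0, -12.8, 0, 0, 1, -4.6, -12.4, 0, 0, 1, -6.1, -11.5, 0, 0, 1, -7.7, -10.7, 0, 0, 1, -9.0, -9.6, 0, 0, 1, -10.1, -8.4, 0, 0, 1, -11.2, -6.9, 0, 0, 1]

```text
clock: 13.5
eef_pos: [583.0, -361.7, 115.9]
eef_rot: [3.141, -0.0, 0.25]
wrist_force: [3.3, -2.9, -0.3]
finger_gap: 18.0
finger_force: 20.0
```

Request:
step_arm:
  series: [-12.0, -5.4, 0, 0, 1, -12.6, -3.8, 0, 0, 1, -13.0, -2.1, 0, 0, 1, -13.1, -0.3, 0, 0, 1, -13.1, 1.3, 0, 0, 1, -12.8, 3.1, 0, 0, 1, -12.2, 4.7, 0, 0, 1, -11.6, 6.2, 0, 0, 1, -10.6, 7.8, 0, 0, 1, -9.5, 9.0, 0, 0, 1, -8.3, 10.2, 0, 0, 1, -4.7, 7.4, 0, 0, 1, -2.1, 3.9, 0, 0, 1, 0, 0, 0, 0, 1, 0, 0, 0, 0, 1, 0, 0, 0, 0, 1]

```text
clock: 15.5
eef_pos: [448.1, -318.7, 115.8]
eef_rot: [-3.142, 0.0, 0.251]
wrist_force: [-1.5, -0.2, 0.8]
finger_gap: 17.6
finger_force: 20.0
```

```bash
cat > chk.py <<'E'
from fit import *
import sys
n=sys.argv[1]; C=np.array([536.6,-272.5])
s=manip.read_state(); e=s['eef_pos'][:2]-C; print(s['clock'],s['eef_pos'],s['finger_gap'],'knob r,ang',np.hypot(*e),np.degrees(np.arctan2(e[1],e[0]))%360)
im=[]
for cam in ('wrist','top','scene'):
    i=manip.camera_info(cam); p,d=manip.camera(cam); P=cloud(i,d); P[d==0]=np.nan
    t=np.radians(162.85); t=C+72.5*np.array([np.cos(t),np.sin(t)])
    k=(np.abs(P[...,2]-74)<6)&(np.hypot(P[...,0]-t[0],P[...,1]-t[1])<47); q=P[k]
    if k.sum()>20:
        x,er=circ(q,37.7); print(cam,k.sum(),x[:2],er,'ang',np.degrees(np.arctan2(x[1]-C[1],x[0]-C[0]))%360,'r',np.hypot(*(x[:2]-C)))
    u,v=proj(i,[*C,40])[0].astype(int); w,h=(160,150) if cam=='wrist' else (80,75)
    p=cv2.copyMakeBorder(p,200,200,200,200,0)[v+200-h:v+200+h,u+200-w:u+200+w]; im.append(cv2.resize(p,(400,300) if cam!='wrist' else (400,375)))
cv2.imwrite(f'pics/{n}.png',np.vstack([im[0][:300],im[1]]) if 0 else np.hstack([im[0][:300],im[1]]))
cv2.imwrite(f'pics/{n}.png',np.vstack([np.hstack([im[0][:300],im[1]]),np.hstack([im[2],im[2]*0])]))
E
python3 chk.py c1
```

```text
15.5 [ 448.09105456 -318.7083466   115.79957662] 17.601076217161403 knob r,ang 99.84510362530195 207.56795562956026
wrist 1743 [ 467.46579935 -250.49984944] 0.9336443635777575 ang 162.3476896605931 r 72.55028824527027
top 110 [ 468.97036656 -253.49959875] 0.9157987109116602 ang 164.307405440304 r 70.24800756065349
scene 79 [ 466.70311359 -253.44605472] 1.3865280962418205 ang 164.75162762763864 r 72.44741237401153
```

View pics/c1.png

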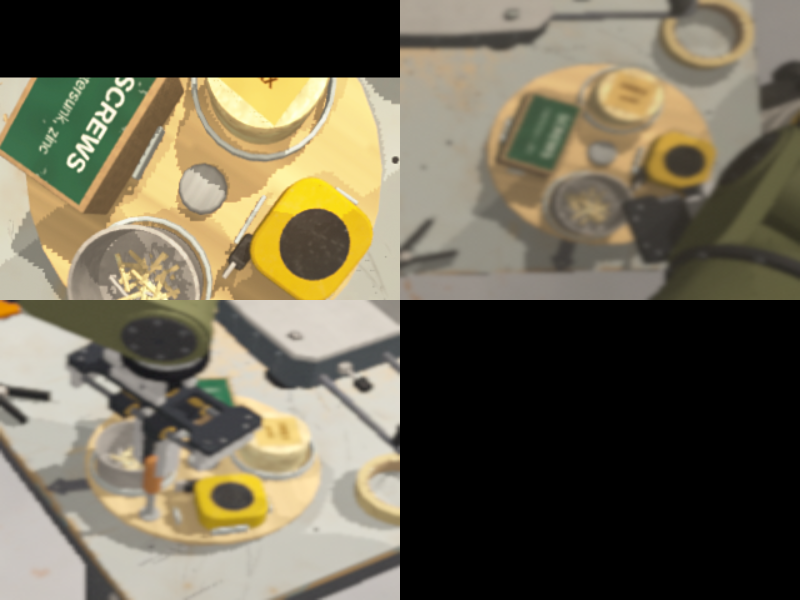

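The tin appears in line with the pointer (arrow at about (562,255) in the top crop), and everything is still seated. I'll cross-check the hub in the current wrist picture and look at the tin and pointer.

Run:
```python
from fit import *
i=manip.camera_info('wrist'); p,d=manip.camera('wrist'); P=cloud(i,d); P[d==0]=np.nan
c=np.array([536.6,-272.5,36])
def edge(c,zlo,zhi,rmin,rmax):
    q=P[(P[...,2]>zlo)&(P[...,2]<zhi)]; r=np.hypot(*(q-c)[:,:2].T); return q[(r<rmax)&(r>rmin)]
hb=edge(c,34,45,0,20); print('hub',hb.mean(0),len(hb))
q=edge(c,20,32,100,127); a=np.arctan2(*(q-c)[:,1::-1].T); r=np.hypot(*(q-c)[:,:2].T)
E=np.array([q[b][r[b].argmax()] for t in np.arange(-3.1,3.1,.05) for b in [np.where((a>t)&(a<t+.05))[0]] if len(b) and r[b].max()>112])
print('tray',circ(E),circ(E,120),len(E))
print(proj(i,[[382.5,-224.7,10],[418,-236,10]]))
cv2.imwrite('pics/w3.png',p)
```

```text
hub [ 536.81250924 -272.77158313   36.13186615] 1078
tray (array([ 536.56583789, -272.55350024,  119.95504525]), np.float64(0.8272676754133128)) (array([ 536.6052633 , -272.52817143,  120.        ]), np.float64(0.8292133965662716)) 59
[[212.79831382 234.61555475]
 [229.91093025 204.56809416]]
```

View pics/w3.png

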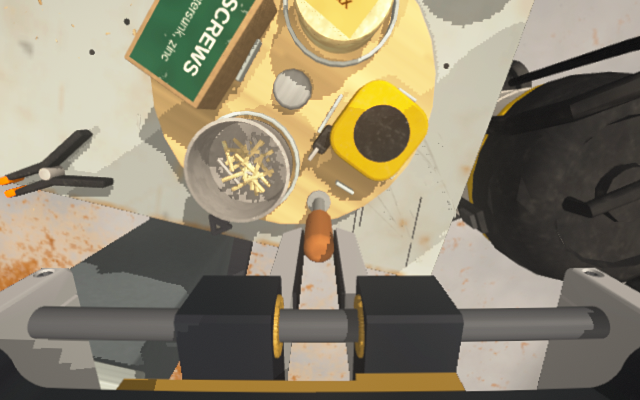

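The wrist picture shows the tin (240,165) between the hub (292,89) and the arrowhead (215,228). All parts are seated and the fingers are on the knob at (318,235). The tin is about 0.5° from the pointer line.

```bash
python3 -c "
from cell import manip; print(manip.sign_off())"
```

```text
the job is handed in; nothing more can be done
None
```

I led the carousel about 535° clockwise by its knob, nearly one and a half turns, then stopped with the open tin within about 0.5° of the pointer and the fingers still gripping the knob; everything on the tray looked seated, and the job is handed in.

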